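# Load the bottle shaker and pin its carriage to the drive fork

## Robot

A 6-joint arm with a two-finger parallel gripper is mounted at the origin on the work surface. World frame = base frame: x ahead of the robot, y to its left, z up, the work surface at z = 0. Lengths are in mm, angles in rad, forces in N, time in s.
With the tool pointing down it reaches from about 300 to 750 mm from the base axis. Payload 8.5 kg.
Tool frame: the origin (TCP) lies at the very end of the fingers, on their centre line; the grasp point (between the pads) lies 19 mm behind it (bot.grip_point_offset is the distance from the TCP to the grasp point, in mm); z points along the fingers, y is the line along which they close (so a half turn about z gives the same grasp; the last joint's range is limited). The gripper opens to 85 mm and grips with 20 to 120 N. Pads are 22 mm wide; open, the fingers measure 114 mm over their backs; the gripper's body (76 mm by 85 mm) begins 54 mm behind the grasp point. The pads swing forward as they close: fully open they stand 13 mm farther back than shut.
Start: joints at [-1.34, 0.381, 1.297, -0, 1.464, -0.215], TCP at [237.141, -496.23, 231.322] pointing down, gripper open.
Joint ranges: [-3.11, 3.11], [-0.89, 2.33], [0.22, 2.48], [-1.42, 4.56], [0.17, 2.85], [-2.88, 2.88]. Speed limits (rad/s): [2.39, 2.39, 3.14, 3.14, 3.14, 3.14].

## Interface

Orientations are given as a 3x3 rotation matrix whose columns are the frame's x, y, z axes.
In Python, from bench import sensors, imaging, bot gives the robot as it stands.
- The arm moves only by the tool carry_out, never from a script. Its arguments are lists of equal length, an entry for each row: "hand": the finger opening in mm, from 0 to 85.4; "translation": the shift along the tool's x, y, z in mm, a list of three; "turn": the turn about the tool's z in degrees. In form: {"hand": [hand, ...], "translation": [[dx, dy, dz], ...], "turn": [turn, ...]}. A call has exactly 5 rows; each row shifts and turns the commanded pose from where the row before left it, along the tool's axes as they then stand; what a row does not reach is not made up. A row lasts 1/10 s, in which the tool goes at most 50 mm and 8.59 degrees, less where a joint would pass 70% of its speed; a pose out of reach is approached as far as the arm can. A call with a gripper value outside its range is refused whole. The fingers move at their own pace and stop on an object; "newtons" is the grip in N (left out, the last holds). Time passes only in rows, so rows that do not move let the fingers close, or fill a call up. It gives the time, the measured TCP pose, the force, the opening and the grip force at its end, in the units of the state.
- sensors.state(): the state, without advancing time (a new reading comes with each control period).
- imaging.snapshot(name): name is "side" or "top" or "wrist"; returns the picture (384x512x3 uint8, red, green, blue); there is no depth.
- imaging.get_calibration(name): a dict with "fx", "fy", "cx", "cy" (pixels), "k1" (the pictures are not rectified: a ray, as slopes to the right and down, at radius r is drawn at 1 + k1 r^2 times it, then the intrinsics apply), "rvec" (rotation vector, rad) and "tvec" (3), from world to camera coordinates, as OpenCV has them. Camera axes: x right, y down, z forward; pixel columns grow to the right and rows downward; lengths in mm; the calibration is good to about 2 mm. A picture is of the moment at which its call begins: read the wrist's pose just before it. get_calibration takes no time and is no camera call; for the wrist camera it gives the pose at the moment of the call.
- bot.close_job(): hands the job in; it is judged then, once.
Trained networks look in the newest picture that a camera, given by its name, has taken for a name from the list of things; names that differ only in an ending like _2 or _b are one class to them, and where a whole thing is asked for, a point or a joint stands for the part that bears it (a point fixed in the world has none). Each returns a list of dicts, best first, with "p" (0 to 1); they miss things now and then, are a little off and sometimes report something else, mostly with a low value. They report only what shows in the picture. A call takes as long as a camera call. They do not tell look-alikes from the thing itself.
- imaging.outline_of(thing, camera): "pixels" (384x512 bool, what is visible of it) and "rect" ([centre column, centre row, width, height] in pixels, round what is visible of it).
The state is a dict: "clock": time; "qpos": joint angles; "joint_vel": joint speeds; "tau": joint torques, N m; "ee_pos": TCP position; "eef_rot": TCP orientation; "contact_force": force on the tool from outside, world axes, zero at the start; "torque": the same for the moment, N m; "gripper_width": finger opening in mm; "gripper_force": force on a finger pad.
Only numpy, scipy, OpenCV 4.12 (cv2) and the standard library are available. Lean on these libraries where they do the work, as an engineer would, in place of code of your own. Each camera call takes 0.05 s, during which the arm holds its last target. There are 200 camera calls.

## Task

Load the bottle shaker on the bench: stand the short wide jar on the seat of the sliding carriage, and then push the carriage fully home so that its tongue lies in the drive fork. Then squeeze the button of the ball-lock pin, draw the pin out of its stand, slide it fully home through the lined-up holes of fork and tongue with the button still pressed, and let go there so that the button springs out and the balls lock. Keep the jar upright and leave everything else on the bench where it is.

Things in the scene. Friction and masses are not known exactly. Their poses are not given: they have to be found in the camera images.
- jar: the jar to load: short wide round pale glass jar with an orange screw cap, 64 mm across its body, 100 mm tall with the cap, about 0.22 kg; origin at the centre of its underside, z up along its axis. It starts standing on the bench
- seat (a point): centre of the seat's floor on the shaker's sliding carriage: a flat aluminium floor about 30 mm above the bench, inside a low square rim that is 76 mm wide inside and stands 11 mm above the floor. x points the way the carriage slides home (away from the robot, towards the fork and the white drive unit), y to its left, z up. It moves with the carriage
- tab_top (a point): centre of the top edge of the carriage's upright grip tab, a plain aluminium plate at the end of the carriage away from the fork, 62 mm before the seat's centre: 30 mm long (along x), 12 mm thick (along y), its top edge 115 mm above the bench. Axes as the seat's. Push or pinch it to slide the carriage
- carriage (a joint): how far the carriage has slid, in m: it starts between 0 and 0.030; 0.075 is fully home against its stop, where the tongue's hole lines up with the fork's holes. It needs about 3 N and stays where it is left
- fork_hole (a point): centre of the hole's mouth on the top face (65 mm above the bench) of the drive fork: two steel plates 60 mm wide, 8 mm thick, with vertical through holes of 18.5 mm and room for the tongue between them; 30 mm from top face to lower face, 27 mm open below. x points the way the carriage slides home, z up. The white drive unit (75 mm tall) begins 40 mm beyond the hole in x. Fixed to the shaker
- tongue_hole (a point): centre of the mouth of the through hole (18.5 mm) in the steel tongue, 8 mm thick, at the carriage's fork end, on its top face, 95 mm ahead of the seat's centre. When the carriage is home this hole lies under the fork's upper hole. Axes as the seat's
- pin: ball-lock pin, 118 mm long, about 0.16 kg, upright, handle on top. Origin at the centre of the underside of its round steel flange (40 mm across, 6 mm thick), the shoulder; z up the handle. Below it a steel shank, 16 mm thick, 52 mm long, the last 7 mm tapered. Two balls on the shank's y sides, 33 to 40 mm below the origin, stand out 4 mm each. Starts locked in the stand, its shoulder on the stand's top
- pin_handle (a point): middle of the pin's black square handle, 36 mm above the pin's origin: 30 x 30 mm, 60 mm tall. A round steel button of 20 mm stands 7 mm out of its +y face at this height; gripping the handle across its two y faces here presses the button. Axes as the pin's
- pin_button (a joint): how far the pin's button is pressed, in m: 0 is out, 0.006 fully in (about 7 N); it springs back. With it out the balls stand out and stop the shank from entering or leaving a hole; fully in, they are flush. They can come out again only clear of the holes, which is below the fork when the shoulder rests on its top
- stand: the pin's stand: grey block 70 x 70 mm, 30 mm thick, on two legs on a 90 x 80 mm foot, its top face 65 mm above the bench, with a vertical through hole of 18.5 mm in the middle; origin at the centre of its underside on the bench, z up. Fixed to the bench
- tall_bottle: bystander: upright round pale glass bottle, 54 mm across and 170 mm tall with its orange cap and paper label (the jar is shorter and wider); origin at the centre of its underside
- dishes_a: bystander: stack of four petri dishes, 88 mm across, 56 mm tall; origin at the centre of its underside
- dishes_b: bystander: stack of two petri dishes, 88 mm across, 28 mm tall; origin at the centre of its underside
- burner: bystander: unlit glass spirit burner, 72 mm across, 78 mm tall; origin at the centre of its underside
- marker: bystander: black marker pen lying along its x axis, 135 mm long, 15 mm thick; origin under its middle
- tip_box: bystander: open blue pipette-tip box, 120 x 85 x 55 mm; origin at the centre of its underside
Mind the look-alikes: they are no part of the job. There is more than one size of the stand; the job needs the smallest. What is shaped like the jar but red is not meant.

How it is judged (in metres and radians):
On the way, in this order (a step that is already met when the one before it is completed fails the run):
1. the jar stands on the carriage's seat, let go (x of jar in the frame of seat between -0.01 and 0.01 m and y of jar in the frame of seat between -0.01 and 0.01 m and z of jar in the frame of seat between -0.003 and 0.004 m and angle between jar's own z axis and vertical below 0.08 rad and contact force between the fingers and jar below 0.3 N), for 0.2 s.
2. the carriage is pushed fully home (within 2.5 mm) (value of joint carriage above 0.0725 m), for 0.2 s.
3. the pin is drawn clear of its stand, the button pressed (z of pin in the frame of stand above 0.12 m and value of joint pin_button above 0.004 m), for 0.1 s.
4. the pin is fully home in fork and tongue with the button still pressed (z of pin in the frame of fork_hole between -0.003 and 0.0035 m and horizontal distance between pin and fork_hole below 0.004 m and angle between pin's own z axis and vertical below 0.1 rad and value of joint carriage above 0.0725 m and value of joint pin_button above 0.004 m), for 0.1 s.
At the end, for the whole second after the job is handed in: The jar stands upright on the seat's floor inside the rim (within 10 mm of its centre); the carriage is home (within 2.5 mm); the pin is upright through fork and tongue with its shoulder on the fork (within 3.5 mm), its button sprung out (less than 1.5 mm pressed); both are let go and at rest (all of step 1 and value of joint carriage above 0.0725 m and z of pin in the frame of fork_hole between -0.003 and 0.0035 m and horizontal distance between pin and fork_hole below 0.004 m and angle between pin's own z axis and vertical below 0.1 rad and value of joint pin_button below 0.0015 m and contact force between the fingers and pin below 0.3 N and linear speed of each of pin, jar below 0.02 m/s); the robot touches nothing.
It fails at once if the jar is tipped over (more than 0.6 rad) (angle between jar's own z axis and vertical above 0.6 rad).
It fails at once if a bystander is shifted by more than 30 mm (distance of any of tall_bottle, dishes_a, dishes_b, burner, marker, tip_box from where it was at the start of the episode above 0.03 m).
It also fails if it takes over 67 s, if anything falls off the work surface, if the arm or the gripper's body presses on something with over 40 N, if the wrist force passes 120 N, or if a joint passes its speed limit or range.

## Working session

There is one attempt and no reset: what is moved stays moved. The work goes in short steps, Python scripts to look and compute and a tool call to move; the robot and the scene stay as the last step left them, time stands still between calls to the robot, and variables do not carry over. Pictures are saved under pics/ and viewed, at most 11 in all, crops included, and the job is handed in when it is done.

Besides the shell and the picture viewer there is one more tool, called after ">>>" as name(argument=value, ...) on one line, values as JSON. carry_out: Moves the arm, as the interface text tells. Its arguments: {"type":"object","properties":{"hand":{"type":"array","items":{"type":"number"}},"translation":{"type":"array","items":{"type":"array","items":{"type":"number"}}},"turn":{"type":"array","items":{"type":"number"}},"newtons":{"type":"number"}},"required":["hand","translation","turn"]}

```bash
mkdir -p pics; ls; python3 - <<'E'
from bench import sensors, imaging, bot
import cv2,numpy as np
s=sensors.state(); print(s['clock'],s['ee_pos'],s['eef_rot'],s['contact_force'],s['gripper_width'],bot.grip_point_offset)
for n in ("top","side"):
    im=imaging.snapshot(n); cv2.imwrite(f'pics/{n}0.png',im[:,:,::-1])
    c=imaging.get_calibration(n); print(n,{k:np.round(v,3).tolist() for k,v in c.items()})
    for t in ["jar","seat","tab_top","fork_hole","tongue_hole","pin","pin_handle","stand"]:
        try:
            print(t,[(round(d['p'],2),np.round(d['rect'],1).tolist()) for d in imaging.outline_of(t,n)][:4])
        except Exception as e: print(t,e)
E
```

```text
pics
0.0 [ 237.0688389  -495.96451712  230.69441635] [[ 9.02275656e-01  4.31159505e-01 -3.50590091e-04]
 [ 4.31159539e-01 -9.02274554e-01  1.44247867e-03]
 [ 3.05609872e-04 -1.45267365e-03 -9.99998898e-01]] [ 0.10295773  0.03974319 -0.16330496] 85.51735351258422 18.700000000000003
top {'fx': 459.304, 'fy': 459.304, 'cx': 255.737, 'cy': 194.004, 'k1': -0.164, 'rvec': [2.183, -2.186, 0.109], 'tvec': [-5.021, 533.327, 1361.245]}
jar [(0.97, [125.2, 219.8, 33.9, 24.4]), (0.89, [158.9, 232.0, 27.2, 20.8])]
seat [(0.6, [334.1, 205.8, 30.4, 65.1])]
tab_top [(0.89, [331.9, 206.3, 32.7, 66.6])]
fork_hole [(0.76, [331.0, 177.1, 52.4, 130.6])]
tongue_hole [(0.95, [336.4, 205.9, 34.0, 64.9])]
pin [(0.71, [241.7, 201.6, 19.0, 10.9])]
pin_handle [(0.69, [242.6, 204.5, 16.2, 12.6]), (0.2, [330.0, 176.5, 47.0, 137.2])]
stand [(0.98, [386.1, 290.8, 38.9, 47.4]), (0.68, [245.8, 204.1, 29.0, 33.0]), (0.61, [143.1, 285.9, 46.4, 47.2])]
side {'fx': 404.502, 'fy': 404.502, 'cx': 253.848, 'cy': 185.157, 'k1': 0.013, 'rvec': [0.946, -2.4, 1.115], 'tvec': [398.667, 291.18, 943.505]}
jar [(0.82, [210.8, 273.0, 28.6, 47.3]), (0.82, [169.2, 288.5, 33.3, 50.0])]
seat [(0.84, [310.1, 167.2, 45.9, 32.8])]
tab_top [(0.73, [309.4, 164.9, 46.6, 36.0])]
fork_hole [(0.77, [285.5, 158.9, 100.2, 69.6])]
tongue_hole [(0.79, [312.2, 168.6, 45.5, 34.4])]
pin [(0.65, [257.4, 191.1, 11.6, 24.3])]
pin_handle [(0.86, [255.6, 189.8, 18.2, 21.8])]
stand [(0.83, [260.9, 211.3, 37.7, 35.5]), (0.76, [412.6, 177.8, 54.0, 46.5]), (0.57, [246.0, 331.3, 74.2, 84.8])]
```

```bash
python3 - <<'E'
import cv2
for n,(a,b,c,d) in {'top':(90,420,100,330),'side':(140,460,120,390)}.items():
    im=cv2.imread(f'pics/{n}0.png')[c:d,a:b]
    s=min(800/im.shape[1],600/im.shape[0]); cv2.imwrite(f'pics/{n}0c.png',cv2.resize(im,None,fx=s,fy=s,interpolation=cv2.INTER_CUBIC)); print(n,s)
E
```

```text
top 2.4242424242424243
side 2.272727272727273
```

View pics/top0c.png

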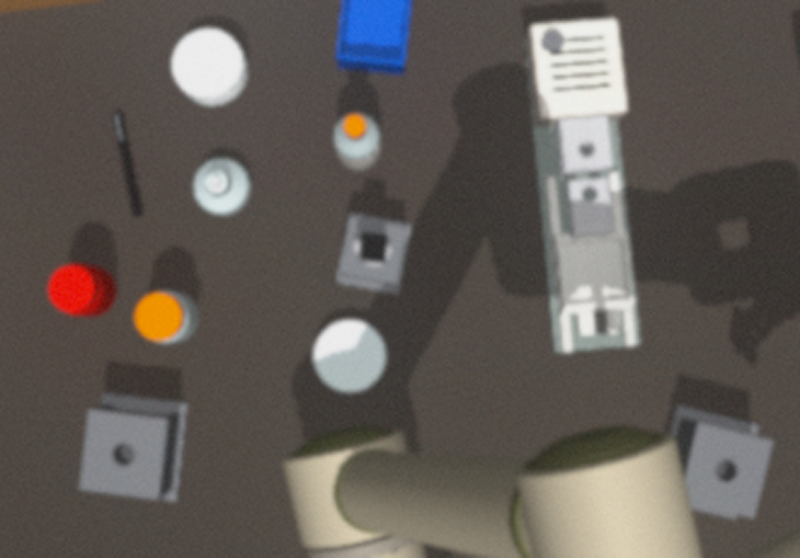

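View pics/side0c.png

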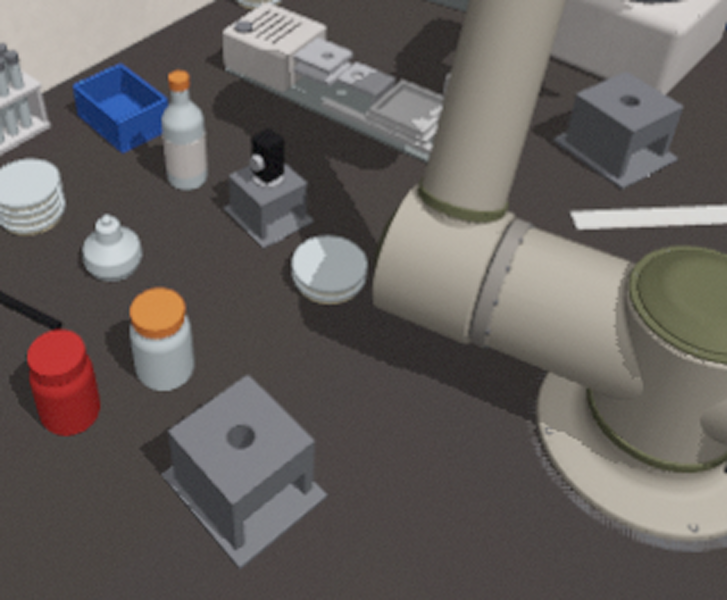

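The top view shows the orange-capped jar at about (156,231) px and the red look-alike to its left. The pin stands in the small stand at (244,202). The shaker has its fork hole at (332,161), tongue hole at (333,180) and tab near (338,231).

```bash
cat > h.py <<'E'
import numpy as np, cv2
from bench import sensors, imaging, bot
def KD(c): return np.array([[c['fx'],0,c['cx']],[0,c['fy'],c['cy']],[0,0,1]]), np.array([c['k1'],0,0,0,0.])
def back(c,uv,z):
    K,D=KD(c); R=cv2.Rodrigues(np.array(c['rvec'],float))[0]; t=np.array(c['tvec'],float)
    n=cv2.undistortPoints(np.array(uv,float).reshape(-1,1,2),K,D).reshape(-1,2)
    o=-R.T@t; d=np.c_[n,np.ones(len(n))]@R
    return o+d*((z-o[2])/d[:,2])[:,None]
def proj(c,P):
    K,D=KD(c); return cv2.projectPoints(np.array(P,float).reshape(-1,1,3),np.array(c['rvec'],float),np.array(c['tvec'],float),K,D)[0].reshape(-1,2)
def togo(x,y,z,s=None):
    "tool-frame shift to bring TCP to world x,y,z"
    s=s or sensors.state(); return np.array(s['eef_rot']).T@(np.array([x,y,z])-s['ee_pos'])
E
python3 - <<'E'
from h import *
c=imaging.get_calibration('top')
for n,uv,z in [('jar cap',(90+159/2.424,100+317/2.424),100),('pin top',(90+375/2.424,100+248/2.424),131),('fork',(90+586.5/2.424,100+148.5/2.424),65),('tongue',(90+589.5/2.424,100+193/2.424),54),('tab',(90+602/2.424,100+318/2.424),115),('bottle',(90+355/2.424,100+126/2.424),170),('dishb',(90+350/2.424,100+356/2.424),28),('burner',(90+221/2.424,100+186/2.424),40),('red',(90+75/2.424,100+290/2.424),100),('stand corners',(90+356/2.424,100+212/2.424),65),('',(90+411/2.424,100+222/2.424),65),('drive',(90+532/2.424,100+115/2.424),75),('',(90+627/2.424,100+108/2.424),75)]:
    print(n,back(c,uv,z).round(0))
s=sensors.state(); w=imaging.get_calibration('wrist'); R=cv2.Rodrigues(np.array(w['rvec']))[0]
E=np.array(s['eef_rot']); cam=-R.T@np.array(w['tvec'])
print('cam in tool',E.T@(cam-s['ee_pos']),'\n',(E.T@R.T).round(3),w['fx'],w['k1'])
E
```

```text
jar cap [[422. 280. 100.]]
pin top [[501.  27. 131.]]
fork [[ 627. -231.   65.]]
tongue [[ 573. -236.   54.]]
tab [[ 420. -237.  115.]]
bottle [[635.  49. 170.]]
dishb [[375.  58.  28.]]
burner [[584. 218.  40.]]
red [[453. 382. 100.]]
stand corners [[549.  50.  65.]]
 [[537. -16.  65.]]
drive [[ 666. -163.   75.]]
 [[ 676. -280.   75.]]
cam in tool [ 6.66479000e+01 -3.70301584e-03 -1.43258173e+02] 
 [[-0.    -0.966 -0.26 ]
 [ 1.     0.    -0.001]
 [ 0.001 -0.26   0.966]] 284.52124830226165 -0.028947751986695792
```

>>> carry_out(hand=[85, 85, 85, 85, 85], translation=[[43, -15, -4], [43, -15, -4], [43, -15, -4], [43, -15, -4], [43, -15, -4]], turn=[0, 0, 0, 0, 0])

```text
clock: 1.4
ee_pos: [399.9, -334.4, 251.7]
eef_rot: [[0.902, 0.431, 0.0], [0.431, -0.902, -0.0], [0.0, 0.0, -1.0]]
contact_force: [0.2, -0.7, -0.8]
gripper_width: 85.2
gripper_force: 0.0
```

>>> carry_out(hand=[85, 85, 85, 85, 85], translation=[[43, -15, -4], [43, -15, -4], [43, -15, -4], [0, 0, 0], [0, 0, 0]], turn=[0, 0, 8.5, 8.5, 8.5])

```text
clock: 1.9
ee_pos: [494.7, -240.5, 263.1]
eef_rot: [[1.0, 0.006, 0.0], [0.006, -1.0, -0.0], [0.0, 0.0, -1.0]]
contact_force: [-0.6, -0.3, 1.2]
gripper_width: 84.9
gripper_force: 0.0
```

>>> carry_out(hand=[85, 85, 85, 85, 85], translation=[[0, 0, 0], [0, 0, 0], [0, 0, 0], [0, 0, 0], [0, 0, 0]], turn=[0, 0, 0, 0, 0])

```text
clock: 2.4
ee_pos: [493.8, -241.8, 263.1]
eef_rot: [[1.0, 0.01, 0.0], [0.01, -1.0, -0.0], [0.0, 0.0, -1.0]]
contact_force: [-0.4, -0.3, -0.2]
gripper_width: 85.0
gripper_force: 0.0
```

```bash
cat > look.py <<'E'
import sys,pickle
from h import *
name=sys.argv[1]; s=sensors.state(); c=imaging.get_calibration('wrist'); im=imaging.snapshot('wrist')
cv2.imwrite(f'pics/{name}.png',cv2.resize(im[:,:,::-1],None,fx=1.5,fy=1.5,interpolation=cv2.INTER_CUBIC)); cv2.imwrite(f'pics/{name}_raw.png',im[:,:,::-1])
pickle.dump((s,c),open(f'pics/{name}.pkl','wb')); print(s['clock'],np.round(s['ee_pos'],1),np.round(s['eef_rot'],3).tolist(),np.abs(s['joint_vel']).max())
for t in sys.argv[2:]:
    for d in imaging.outline_of(t,'wrist')[:3]: print(t,round(d['p'],2),np.round(d['rect'],1))
E
python3 look.py w1 pin_handle stand jar tab_top
```

```text
2.4 [ 493.8 -241.8  263.1] [[1.0, 0.01, 0.0], [0.01, -1.0, -0.0], [0.0, 0.0, -1.0]] 0.00612434671804289
pin_handle 0.75 [ 27.4 161.4  54.9  42.5]
stand 0.82 [335.4 301.1  46.8  54.4]
stand 0.64 [ 51.7 150.8  91.   79.1]
tab_top 0.81 [257.1 169.2  73.5 173.2]
```

View pics/w1.png

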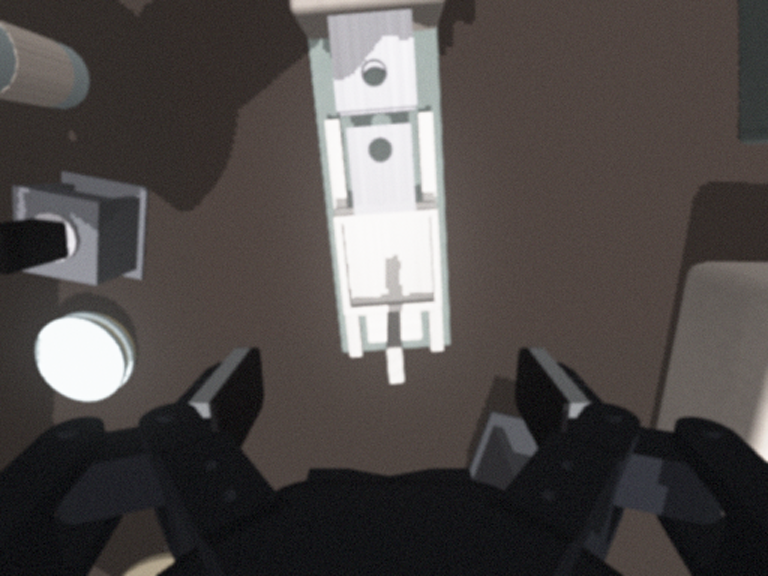

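The wrist view (1.5×) shows the fork hole at (374,72), the tongue hole at (380,149) and the seat rim from about (343,220) to (433,300). The tab top is at about (396,365), and the small stand with the pin is at the left.

```bash
python3 - <<'E'
from h import *; import pickle
s,c=pickle.load(open('pics/w1.pkl','rb'))
im=cv2.imread('pics/w1_raw.png'); g=cv2.cvtColor(im,cv2.COLOR_BGR2GRAY)
def hole(u,v,r=9,f=0.5):
    u0,v0=int(u),int(v); p=g[v0-r:v0+r+1,u0-r:u0+r+1].astype(float)
    lo,hi=p.min(),np.percentile(p,80); w=np.clip((lo+hi)/2-p,0,None)>0
    n,l,st,ce=cv2.connectedComponentsWithStats(w.astype(np.uint8)); k=1+np.argmin(np.hypot(*(ce[1:]-r).T))
    return ce[k]+[u0-r,v0-r],st[k]
a,sa=hole(374/1.5,72/1.5); b,sb=hole(380/1.5,149/1.5)
F=back(c,a,65)[0];
for zt in (54,50): T=back(c,b,zt)[0]; print('fork',a,sa,F.round(1),'tongue',b,sb,T.round(1),'dist',np.hypot(*(F-T)[:2]),'yaw',np.degrees(np.arctan2(*(F-T)[1::-1])))
print('tab',back(c,[(396/1.5,365.5/1.5)],115)[0].round(1))
print('tab corners',back(c,np.array([(386,347),(402,347),(389,384),(405,384)])/1.5,115).round(1))
print('rim inside',back(c,np.array([(343,221),(434,215),(350,303),(433,299)])/1.5,41).round(1))
print('frame sides', back(c,np.array([(322,150),(343,350),(440,150),(450,345)])/1.5,20).round(1))
E
```

```text
fork [249.36241611  50.30201342] [  2   6  16  12 149] [ 627.  -228.9   65. ] tongue [253.03626943  99.48186528] [  2   2  15  16 193] [ 575.3 -233.    54. ] dist 51.90448975739821 yaw 4.513645123670366
fork [249.36241611  50.30201342] [  2   6  16  12 149] [ 627.  -228.9   65. ] tongue [253.03626943  99.48186528] [  2   2  15  16 193] [ 575.4 -232.9   50. ] dist 51.72882634211791 yaw 4.431464309183285
tab [ 418.6 -247.3  115. ]
tab corners [[ 433.4 -239.8  115. ]
 [ 433.5 -251.5  115. ]
 [ 403.2 -242.3  115. ]
 [ 403.3 -254.4  115. ]]
rim inside [[ 516.8 -201.8   41. ]
 [ 522.7 -279.3   41. ]
 [ 443.5 -206.8   41. ]
 [ 448.  -281.2   41. ]]
frame sides [[ 575.6 -182.3   20. ]
 [ 388.4 -197.3   20. ]
 [ 576.7 -284.7   20. ]
 [ 394.7 -301.9   20. ]]
```

>>> carry_out(hand=[85, 85, 85, 85, 85], translation=[[-9, -48, 0], [-9, -48, 0], [-9, -48, 0], [-9, -48, 0], [-9, -48, 0]], turn=[0, 0, 0, 0, 0])

```text
clock: 3.15
ee_pos: [445.9, -0.4, 263.2]
eef_rot: [[1.0, 0.009, 0.0], [0.009, -1.0, 0.0], [0.0, -0.0, -1.0]]
contact_force: [0.5, -0.1, 0.1]
gripper_width: 84.9
gripper_force: 0.0
```

>>> carry_out(hand=[85, 85, 85, 85, 85], translation=[[-6, -27, 0], [0, 0, 0], [0, 0, 0], [0, 0, 0], [0, 0, 0]], turn=[0, 0, 0, 0, 0])

```text
clock: 3.65
ee_pos: [440.6, 24.0, 263.0]
eef_rot: [[1.0, 0.008, -0.0], [0.008, -1.0, -0.0], [-0.0, 0.0, -1.0]]
contact_force: [0.2, -0.0, 0.2]
gripper_width: 85.0
gripper_force: 0.0
```

```bash
python3 look.py w2 pin_handle stand jar
```

```text
3.65 [440.6  24.  263. ] [[1.0, 0.008, -0.0], [0.008, -1.0, -0.0], [-0.0, 0.0, -1.0]] 0.003457460345738057
pin_handle 0.93 [250.2 112.8  40.3  39.1]
stand 0.82 [254.1 112.2  70.6  81.5]
stand 0.7 [493.8 277.5  36.4  64.2]
stand 0.66 [ 51.9 271.4 103.8  82.3]
jar 0.82 [ 54.8 179.7  99.1  62.6]
jar 0.82 [ 13.7 150.2  27.4  47.9]
jar 0.51 [465.9 124.1  88.7 170.4]
```

View pics/w2.png

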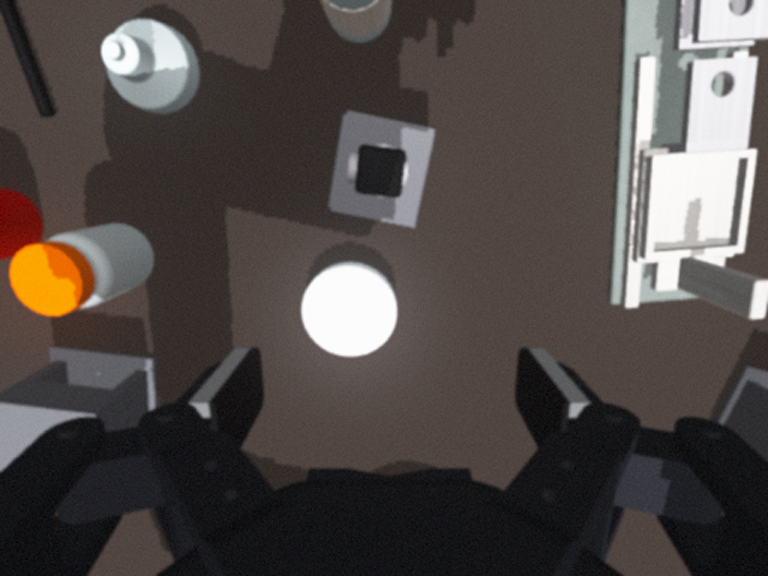

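The view shows the pin handle at (381,171) with its button on the left side, which is world +y. The orange cap is at (52,279), and the dish stack at (349,310) is clear of the stand.

```bash
python3 - <<'E'
from h import *; import pickle
s,c=pickle.load(open('pics/w2.pkl','rb'))
im=cv2.imread('pics/w2_raw.png'); g=cv2.cvtColor(im,cv2.COLOR_BGR2GRAY)
m=np.zeros_like(g); m[90:140,225:285]=(g[90:140,225:285]<35)
cs=max(cv2.findContours(m,0,1)[0],key=cv2.contourArea); P=back(c,cs.reshape(-1,2),131)[:,:2]
r=cv2.minAreaRect(P.astype(np.float32)); print('handle',r, 'bbox',P.min(0),P.max(0))
print('pts',back(c,cv2.approxPolyDP(cs,4,True).reshape(-1,2),131).round(1)[:,:2].tolist())
print('stand',back(c,np.array([(347,111),(435,128),(415,228),(329,208)])/1.5,65).round(1),back(c,np.array([(347,111),(435,128),(415,228),(329,208)])/1.5,65).mean(0))
hsv=cv2.cvtColor(im,cv2.COLOR_BGR2HSV); o=cv2.inRange(hsv,(6,150,120),(25,255,255)); cs=max(cv2.findContours(o,0,1)[0],key=cv2.contourArea)
P=back(c,cs.reshape(-1,2),100)[:,:2].astype(np.float32); print('jarcap',cv2.minEnclosingCircle(P),P.min(0),P.max(0))
print('button',back(c,[(348/1.5,166/1.5)],101))
E
```

```text
handle ((505.7996520996094, 31.117767333984375), (26.39914894104004, 27.74544906616211), 83.8543701171875) bbox [492.83865254  16.9556712 ] [520.12974325  45.0439813 ]
pts [[520.1, 42.0], [495.6, 45.0], [492.9, 28.0], [516.7, 17.0]]
stand [[549.   56.8  65. ]
 [537.4  -9.6  65. ]
 [461.4   3.8  65. ]
 [476.8  72.2  65. ]] [506.15419281  30.81196868  65.        ]
jarcap ((426.8163146972656, 280.18792724609375), 33.70930480957031) [396.05026 246.74893] [454.74496 313.305  ]
button [[508.82987339  53.31385478 101.        ]]
```

>>> carry_out(hand=[85, 85, 85, 85, 85], translation=[[-2, -43, 10], [-2, -43, 10], [-2, -43, 10], [-2, -43, 10], [-2, -43, 10]], turn=[0, 0, 0, 0, 0])

```text
clock: 4.35
ee_pos: [428.1, 241.3, 212.7]
eef_rot: [[1.0, 0.009, 0.0], [0.009, -1.0, 0.0], [0.0, -0.0, -1.0]]
contact_force: [0.7, -0.6, -0.2]
gripper_width: 85.0
gripper_force: 0.0
```

>>> carry_out(hand=[85, 85, 85, 85, 85], translation=[[-2, -43, 10], [0, 0, 0], [0, 0, 0], [0, 0, 0], [0, 0, 0]], turn=[-8.5, -8.5, -8.5, -8.5, -8.5])

```text
clock: 4.85
ee_pos: [426.0, 282.7, 202.9]
eef_rot: [[0.727, 0.687, -0.0], [0.687, -0.727, -0.0], [-0.0, -0.0, -1.0]]
contact_force: [-0.2, -0.7, -0.1]
gripper_width: 85.0
gripper_force: 0.0
```

>>> carry_out(hand=[85, 85, 85, 85, 85], translation=[[0, 0, 0], [0, 0, 0], [0, 0, 0], [0, 0, 0], [0, 0, 0]], turn=[0, 0, 0, 0, 0])

```text
clock: 5.35
ee_pos: [425.9, 282.7, 203.1]
eef_rot: [[0.732, 0.682, 0.0], [0.682, -0.732, 0.0], [0.0, 0.0, -1.0]]
contact_force: [-0.2, 0.2, -0.7]
gripper_width: 85.2
gripper_force: 0.0
```

```bash
python3 look.py w3 jar; python3 - <<'E'
from h import *; import pickle
s,c=pickle.load(open('pics/w3.pkl','rb'))
im=cv2.imread('pics/w3_raw.png'); hsv=cv2.cvtColor(im,cv2.COLOR_BGR2HSV); o=cv2.inRange(hsv,(6,150,100),(25,255,255)); cs=max(cv2.findContours(o,0,1)[0],key=cv2.contourArea)
print(cv2.boundingRect(cs)); P=back(c,cs.reshape(-1,2),100)[:,:2].astype(np.float32); q=cv2.minEnclosingCircle(P); print('jarcap',q,P.min(0),P.max(0), cv2.fitEllipse(P))
print(togo(*q[0],39,s))
E
```

```text
5.35 [425.9 282.7 203.1] [[0.732, 0.682, 0.0], [0.682, -0.732, 0.0], [0.0, 0.0, -1.0]] 0.005090120014622116
jar 0.89 [258.9 180.3  64.8  74.3]
jar 0.63 [197.7  78.3  82.3  80.4]
jar 0.16 [487.4 284.9  26.   15.5]
(226, 157, 64, 63)
jarcap ((425.392578125, 284.14715576171875), 29.01821517944336) [396.62866 255.47841] [453.55264 312.20728] ((425.20916748046875, 284.1855163574219), (55.81211471557617, 57.07914733886719), 125.30125427246094)
[  0.62298505  -1.40129417 164.10991018]
```

View pics/w3.png

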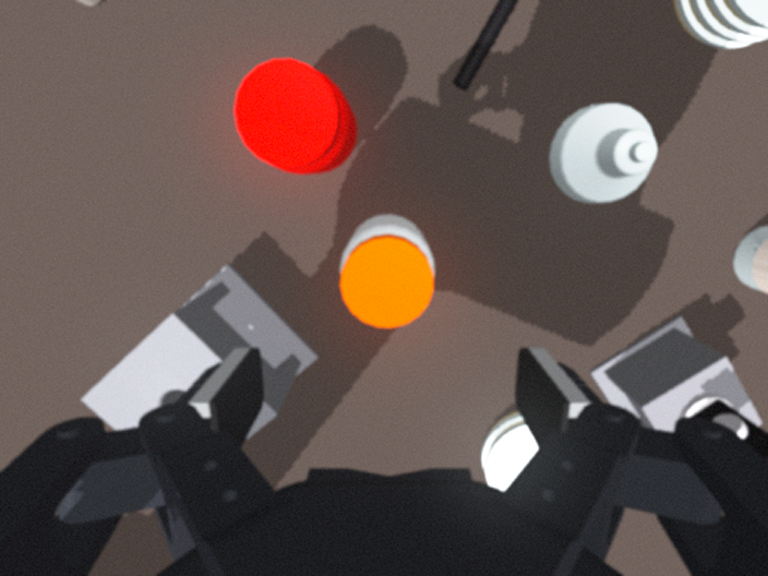

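The cap is at (388,282) px, between the fingers, and the red jar and other stands are clear. Descending to grip.

>>> carry_out(hand=[85, 85, 85, 85, 85], translation=[[0.5, -1.5, 35], [0, 0, 40], [0, 0, 45], [0, 0, 30], [0, 0, 14]], turn=[0, 0, 0, 0, 0])

```text
clock: 5.95
ee_pos: [424.1, 283.7, 36.5]
eef_rot: [[0.731, 0.682, -0.004], [0.682, -0.731, -0.001], [-0.004, -0.002, -1.0]]
contact_force: [0.9, -0.0, 1.1]
gripper_width: 85.0
gripper_force: 0.0
```

>>> carry_out(hand=[85, 60, 60, 60, 60], translation=[[0, 0, 0], [0, 0, 0], [0, 0, 0], [0, 0, 0], [0, 0, 0]], turn=[0, 0, 0, 0, 0], newtons=25)

```text
clock: 6.45
ee_pos: [425.8, 284.5, 40.4]
eef_rot: [[0.731, 0.683, 0.002], [0.683, -0.731, 0.001], [0.003, 0.001, -1.0]]
contact_force: [-1.9, 0.7, 7.4]
gripper_width: 62.7
gripper_force: 28.5
```

>>> carry_out(hand=[60, 60, 60, 60, 60], translation=[[0, 0, 0], [0, 0, 0], [0, 0, 0], [0, 0, 0], [0, 0, 0]], turn=[0, 0, 0, 0, 0])

```text
clock: 6.95
ee_pos: [425.8, 284.5, 40.4]
eef_rot: [[0.731, 0.683, 0.002], [0.683, -0.731, 0.001], [0.003, 0.001, -1.0]]
contact_force: [-1.9, 0.2, 7.7]
gripper_width: 63.1
gripper_force: 28.5
```

>>> carry_out(hand=[60, 60, 60, 60, 60], translation=[[0, 0, -15], [0, 0, -35], [0, 0, -45], [0, 0, -40], [0, 0, -20]], turn=[6, 8, 8, 8, 8])

```text
clock: 7.45
ee_pos: [425.9, 284.4, 198.0]
eef_rot: [[0.997, 0.082, 0.005], [0.082, -0.997, 0.002], [0.006, -0.001, -1.0]]
contact_force: [0.4, 0.5, -2.1]
gripper_width: 62.9
gripper_force: 28.7
```

>>> carry_out(hand=[60, 60, 60, 60, 60], translation=[[0, 20, 0], [0, 35, 0], [1, 45, 0], [1, 45, 0], [1, 45, 0]], turn=[0, 0, 0, 0, 0])

```text
clock: 7.95
ee_pos: [444.6, 93.6, 194.5]
eef_rot: [[0.996, 0.089, 0.001], [0.089, -0.996, -0.0], [0.001, 0.0, -1.0]]
contact_force: [1.7, 0.7, -1.7]
gripper_width: 62.9
gripper_force: 28.7
```

>>> carry_out(hand=[60, 60, 60, 60, 60], translation=[[1, 45, 0], [1, 45, 0], [1, 45, 0], [1, 45, 0], [1, 45, 0]], turn=[0, 0, 0, 0, 0])

```text
clock: 8.45
ee_pos: [469.4, -130.4, 194.6]
eef_rot: [[0.996, 0.088, 0.001], [0.088, -0.996, -0.0], [0.001, 0.0, -1.0]]
contact_force: [0.7, 0.1, -1.1]
gripper_width: 62.9
gripper_force: 28.7
```

>>> carry_out(hand=[60, 60, 60, 60, 60], translation=[[1, 45, 0], [0, 35, 0], [0, 20, 0], [0, 8, 0], [0, 0, 0]], turn=[0, 0, 0, 0, 0])

```text
clock: 8.95
ee_pos: [480.1, -235.9, 194.0]
eef_rot: [[0.996, 0.088, -0.0], [0.088, -0.996, 0.0], [-0.0, -0.0, -1.0]]
contact_force: [1.1, 0.6, -0.7]
gripper_width: 63.0
gripper_force: 28.7
```

```bash
python3 look.py w4 ; python3 - <<'E'
from h import *; import pickle
s,c=pickle.load(open('pics/w4.pkl','rb')); print(togo(480.7,-241.6,70.4,s),s['gripper_force'],s['contact_force'],s['gripper_width'])
E
```

```text
8.95 [ 480.1 -235.9  194. ] [[0.996, 0.088, -0.0], [0.088, -0.996, 0.0], [-0.0, -0.0, -1.0]] 0.029490389245407703
[9.37987287e-02 5.82014699e+00 1.23610989e+02] 28.698585382662714 [ 1.09679762  0.6037303  -0.72255866] 62.99306064984574
```

View pics/w4.png

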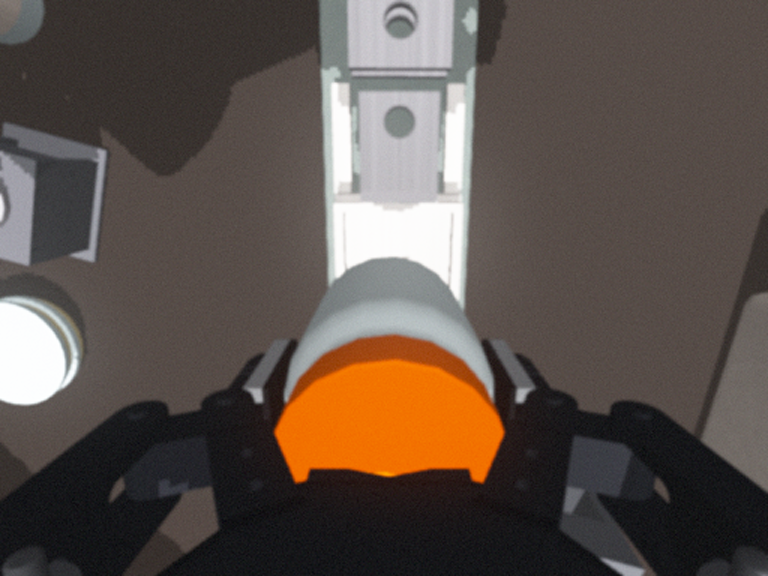

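The jar is held upright, the seat lies straight below it, and the shaker is aligned with the tool. Lowering.

>>> carry_out(hand=[60, 60, 60, 60, 60], translation=[[0, 6, 0], [0, 0, 35], [0, 0, 35], [0, 0, 28], [0, 0, 15]], turn=[0, 0, 0, 0, 0])

```text
clock: 9.5
ee_pos: [480.1, -240.5, 79.1]
eef_rot: [[0.996, 0.089, -0.002], [0.089, -0.996, 0.002], [-0.002, -0.002, -1.0]]
contact_force: [1.5, -1.0, -1.0]
gripper_width: 63.1
gripper_force: 28.7
```

>>> carry_out(hand=[60, 60, 60, 60, 60], translation=[[0, 0, 6], [0, 0, 1], [0, 0, 0], [0, 0, 0], [0, 0, 0]], turn=[0, 0, 0, 0, 0])

```text
clock: 10.0
ee_pos: [481.1, -242.2, 74.9]
eef_rot: [[0.996, 0.088, 0.001], [0.088, -0.996, -0.001], [0.001, 0.001, -1.0]]
contact_force: [0.2, 0.2, -1.5]
gripper_width: 63.1
gripper_force: 28.7
```

>>> carry_out(hand=[60, 60, 60, 60, 60], translation=[[0, 0, 1], [0, 0, 1], [0, 0, 0.5], [0, 0, 0], [0, 0, 0]], turn=[0, 0, 0, 0, 0])

```text
clock: 10.5
ee_pos: [480.8, -242.0, 71.6]
eef_rot: [[0.996, 0.088, 0.0], [0.088, -0.996, 0.0], [0.0, -0.0, -1.0]]
contact_force: [0.6, 0.2, -2.3]
gripper_width: 62.9
gripper_force: 28.7
```

>>> carry_out(hand=[60, 60, 60, 60, 60], translation=[[0, 0, 1], [0, 0, 0], [0, 0, 0], [0, 0, 0], [0, 0, 0]], turn=[0, 0, 0, 0, 0])

```text
clock: 11.0
ee_pos: [480.7, -242.0, 70.6]
eef_rot: [[0.996, 0.088, -0.0], [0.088, -0.996, 0.0], [-0.0, -0.0, -1.0]]
contact_force: [-1.0, -1.2, -1.7]
gripper_width: 63.0
gripper_force: 28.7
```

>>> carry_out(hand=[60, 60, 60, 60, 60], translation=[[0, 0, 1], [0, 0, 0], [0, 0, 0], [0, 0, 0], [0, 0, 0]], turn=[0, 0, 0, 0, 0])

```text
clock: 11.5
ee_pos: [480.8, -242.0, 70.4]
eef_rot: [[0.996, 0.088, 0.001], [0.088, -0.996, -0.001], [0.001, 0.001, -1.0]]
contact_force: [-1.7, 1.9, 6.4]
gripper_width: 63.0
gripper_force: 29.4
```

>>> carry_out(hand=[60, 60, 60, 60, 60], translation=[[0, 0, 0.5], [0, 0, 0], [0, 0, 0], [0, 0, 0], [0, 0, 0]], turn=[0, 0, 0, 0, 0])

```text
clock: 12.0
ee_pos: [481.0, -242.0, 70.4]
eef_rot: [[0.996, 0.088, 0.001], [0.088, -0.996, -0.001], [0.001, 0.001, -1.0]]
contact_force: [-1.7, 2.7, 10.8]
gripper_width: 62.9
gripper_force: 29.8
```

Contact with the floor is felt. Releasing, rising, and going over the tab.

>>> carry_out(hand=[85, 85, 85, 85, 85], translation=[[0, 0, 0], [0, 0, 0], [0, 0, 0], [0, 0, 0], [0, 0, 0]], turn=[0, 0, 0, 0, 0])

```text
clock: 12.5
ee_pos: [480.7, -242.0, 69.0]
eef_rot: [[0.996, 0.088, -0.0], [0.088, -0.996, 0.0], [-0.0, -0.0, -1.0]]
contact_force: [0.0, 0.2, -1.2]
gripper_width: 84.9
gripper_force: 0.0
```

>>> carry_out(hand=[85, 85, 85, 85, 85], translation=[[0, 0, -12], [0, 0, -33], [0, 0, -40], [0, 0, -35], [0, 0, -10]], turn=[0, 0, 0, 0, 0])

```text
clock: 13.0
ee_pos: [481.7, -242.7, 203.7]
eef_rot: [[0.996, 0.088, 0.006], [0.088, -0.996, -0.005], [0.005, 0.005, -1.0]]
contact_force: [-0.4, 0.0, 0.0]
gripper_width: 85.3
gripper_force: 0.0
```

>>> carry_out(hand=[85, 85, 85, 85, 85], translation=[[-31, 0, 0], [-31, 0, 0], [0, 0, 0], [0, 0, 0], [0, 0, 0]], turn=[0, 0, 0, 0, 0])

```text
clock: 13.5
ee_pos: [419.6, -247.5, 199.1]
eef_rot: [[0.996, 0.088, 0.0], [0.088, -0.996, 0.0], [0.0, 0.0, -1.0]]
contact_force: [0.2, 0.0, -0.2]
gripper_width: 85.1
gripper_force: 0.0
```

```bash
python3 look.py w5 ; python3 - <<'E'
from h import *; import pickle
s,c=pickle.load(open('pics/w5.pkl','rb')); print(togo(418.6,-247.3,85,s))
im=cv2.imread('pics/w5_raw.png'); hsv=cv2.cvtColor(im,cv2.COLOR_BGR2HSV); o=cv2.inRange(hsv,(6,150,100),(25,255,255)); cs=max(cv2.findContours(o,0,1)[0],key=cv2.contourArea)
P=back(c,cs.reshape(-1,2),130)[:,:2].astype(np.float32); print('jarcap',cv2.fitEllipse(P)); print('tab px',proj(c,[418.6,-247.3,115])*1.5)
E
```

```text
13.5 [ 419.6 -247.5  199.1] [[0.996, 0.088, 0.0], [0.088, -0.996, 0.0], [0.0, 0.0, -1.0]] 0.00739448937433952
[ -0.96811672  -0.28199696 114.09127134]
jarcap ((480.39117431640625, -241.5208282470703), (53.51506042480469, 54.04846954345703), 98.99488067626953)
tab px [[389.18303481 294.50069475]]
```

View pics/w5.png

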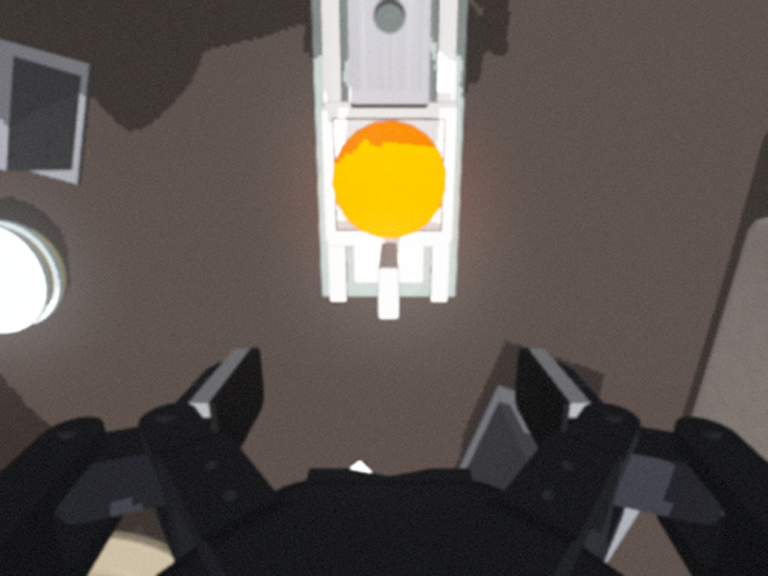

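The jar sits centred in the rim at (390,180), and the tab top is at (388,294) as predicted. Descending to pinch it.

>>> carry_out(hand=[50, 50, 50, 50, 50], translation=[[-1, 0, 25], [0, 0, 35], [0, 0, 30], [0, 0, 16], [0, 0, 8]], turn=[0, 0, 0, 0, 0], newtons=25)

```text
clock: 14.05
ee_pos: [418.1, -247.0, 83.5]
eef_rot: [[0.996, 0.089, -0.002], [0.089, -0.996, 0.002], [-0.002, -0.002, -1.0]]
contact_force: [0.7, -0.4, 1.0]
gripper_width: 49.8
gripper_force: 0.0
```

>>> carry_out(hand=[50, 8, 8, 8, 8], translation=[[0, 0, 0], [0, 0, 0], [0, 0, 0], [0, 0, 0], [0, 0, 0]], turn=[0, 0, 0, 0, 0])

```text
clock: 14.55
ee_pos: [418.3, -247.2, 86.0]
eef_rot: [[0.996, 0.088, 0.001], [0.088, -0.996, 0.0], [0.001, 0.0, -1.0]]
contact_force: [0.5, 4.1, 6.0]
gripper_width: 11.5
gripper_force: 28.2
```

>>> carry_out(hand=[8, 8, 8, 8, 8], translation=[[0, 0, 0], [0, 0, 0], [2, 0, 0], [4, 0, 0], [6, 0, 0]], turn=[0, 0, 0, 0, 0])

```text
clock: 15.05
ee_pos: [429.6, -246.2, 86.0]
eef_rot: [[0.996, 0.088, -0.0], [0.088, -0.996, 0.0], [-0.0, -0.0, -1.0]]
contact_force: [-3.8, 3.4, 6.7]
gripper_width: 11.5
gripper_force: 28.4
```

>>> carry_out(hand=[8, 8, 8, 8, 8], translation=[[8, 0, 0], [8, 0, 0], [8, 0, 0], [7, 0, 0], [4, 0, 0]], turn=[0, 0, 0, 0, 0])

```text
clock: 15.55
ee_pos: [465.0, -243.1, 86.0]
eef_rot: [[0.996, 0.088, 0.0], [0.088, -0.996, -0.0], [0.0, 0.0, -1.0]]
contact_force: [-4.2, 2.6, 6.0]
gripper_width: 11.8
gripper_force: 28.4
```

>>> carry_out(hand=[8, 8, 8, 8, 8], translation=[[2, 0, 0], [2, 0, 0], [1, 0, 0], [0, 0, 0], [0, 0, 0]], turn=[0, 0, 0, 0, 0])

```text
clock: 16.05
ee_pos: [469.8, -242.7, 86.0]
eef_rot: [[0.996, 0.088, 0.001], [0.088, -0.996, -0.0], [0.001, 0.0, -1.0]]
contact_force: [-1.5, 2.9, 5.6]
gripper_width: 11.8
gripper_force: 28.2
```

>>> carry_out(hand=[8, 8, 8, 8, 8], translation=[[1, 0, 0], [1, 0, 0], [0.5, 0, 0], [0, 0, 0], [0, 0, 0]], turn=[0, 0, 0, 0, 0])

```text
clock: 16.55
ee_pos: [472.0, -242.6, 86.0]
eef_rot: [[0.996, 0.088, -0.0], [0.088, -0.996, -0.0], [-0.0, 0.0, -1.0]]
contact_force: [-3.8, 1.8, 6.3]
gripper_width: 11.8
gripper_force: 28.3
```

>>> carry_out(hand=[8, 8, 8, 8, 8], translation=[[1, 0, 0], [1, 0, 0], [0.5, 0, 0], [0, 0, 0], [0, 0, 0]], turn=[0, 0, 0, 0, 0])

```text
clock: 17.05
ee_pos: [472.0, -242.5, 86.0]
eef_rot: [[0.996, 0.088, -0.006], [0.088, -0.996, 0.0], [-0.006, -0.001, -1.0]]
contact_force: [-18.6, -0.8, 12.5]
gripper_width: 11.6
gripper_force: 29.3
```

>>> carry_out(hand=[50, 50, 50, 50, 50], translation=[[-2, 0, 0], [0, 0, 0], [0, 0, 0], [0, 0, -15], [0, 0, -35]], turn=[0, 0, 0, 0, 0])

```text
clock: 17.55
ee_pos: [472.0, -241.9, 133.6]
eef_rot: [[0.996, 0.088, -0.004], [0.088, -0.996, 0.004], [-0.004, -0.004, -1.0]]
contact_force: [0.4, -1.2, -0.5]
gripper_width: 49.9
gripper_force: 0.0
```

>>> carry_out(hand=[85, 85, 85, 85, 85], translation=[[0, 0, -45], [20, 0, -20], [45, 0, 0], [25, 0, 0], [0, 0, 0]], turn=[0, 0, 0, 0, 0])

```text
clock: 18.05
ee_pos: [564.8, -234.1, 199.4]
eef_rot: [[0.996, 0.09, 0.001], [0.09, -0.996, 0.0], [0.001, -0.0, -1.0]]
contact_force: [-0.6, -0.3, -0.7]
gripper_width: 84.8
gripper_force: 0.0
```

>>> carry_out(hand=[85, 85, 85, 85, 85], translation=[[0, 0, 0], [0, 0, 0], [0, 0, 0], [0, 0, 0], [0, 0, 0]], turn=[0, 0, 0, 0, 0])

```text
clock: 18.55
ee_pos: [562.1, -234.9, 200.3]
eef_rot: [[0.996, 0.088, 0.0], [0.088, -0.996, -0.0], [0.0, 0.0, -1.0]]
contact_force: [0.4, 0.7, 0.1]
gripper_width: 85.0
gripper_force: 0.0
```

```bash
python3 look.py w6; python3 - <<'E'
from h import *; import pickle
s,c=pickle.load(open('pics/w6.pkl','rb')); im=cv2.imread('pics/w6_raw.png')
u,v=proj(c,[628,-228.5,65])[0]; print(u,v)
u,v=int(u),int(v); cr=im[max(v-40,0):v+40,u-50:u+50]; cv2.imwrite('pics/w6c.png',cv2.resize(cr,None,fx=7,fy=7,interpolation=cv2.INTER_CUBIC)); print('crop origin',u-50,max(v-40,0))
E
```

```text
18.55 [ 562.1 -234.9  200.3] [[0.996, 0.088, 0.0], [0.088, -0.996, -0.0], [0.0, 0.0, -1.0]] 0.0053785159336877785
259.07800232220796 113.00863890589727
crop origin 209 73
```

View pics/w6c.png

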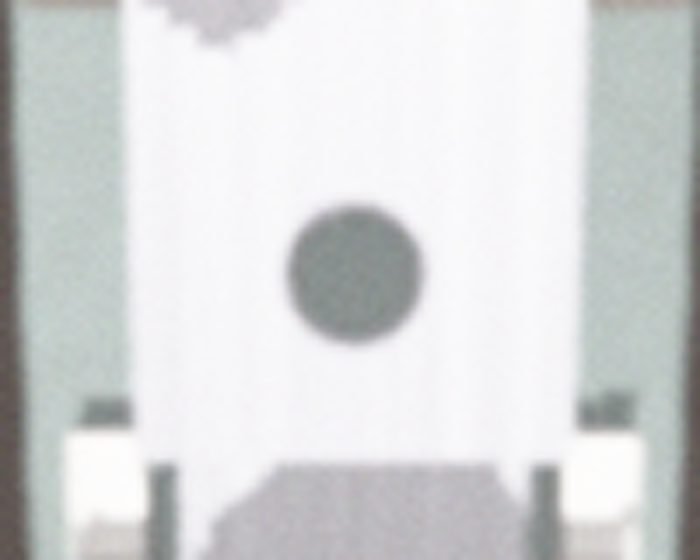

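The hole is round at crop (355,273), with the tongue hole visibly lined up below it. Going to view the pin from the same relative pose.

>>> carry_out(hand=[85, 85, 85, 85, 85], translation=[[-14, -41, -9], [-14, -41, -9], [-14, -41, -9], [-14, -41, -9], [-14, -41, -9]], turn=[0, 0, 0, 0, 0])

```text
clock: 19.1
ee_pos: [473.6, -35.4, 245.5]
eef_rot: [[0.996, 0.088, 0.0], [0.088, -0.996, -0.0], [0.0, 0.0, -1.0]]
contact_force: [0.9, -0.1, 0.1]
gripper_width: 85.0
gripper_force: 0.0
```

>>> carry_out(hand=[85, 85, 85, 85, 85], translation=[[-14, -41, -9], [-13, -39, -9], [0, 0, 0], [0, 0, 0], [0, 0, 0]], turn=[0, 6, 6.5, 0, 0])

```text
clock: 19.6
ee_pos: [440.8, 40.3, 263.0]
eef_rot: [[0.992, -0.127, -0.0], [-0.127, -0.992, -0.0], [-0.0, 0.0, -1.0]]
contact_force: [0.4, -0.1, 0.3]
gripper_width: 85.1
gripper_force: 0.0
```

>>> carry_out(hand=[85, 85, 85, 85, 85], translation=[[0, 0, 0], [0, 0, 0], [0, 0, 0], [0, 0, 0], [0, 0, 0]], turn=[0, 0, 0, 0, 0])

```text
clock: 20.1
ee_pos: [440.8, 40.5, 263.0]
eef_rot: [[0.992, -0.13, -0.0], [-0.13, -0.992, 0.0], [-0.0, -0.0, -1.0]]
contact_force: [-0.4, -0.3, 0.0]
gripper_width: 84.8
gripper_force: 0.0
```

```bash
python3 look.py w7; python3 - <<'E'
from h import *; import pickle
s,c=pickle.load(open('pics/w6.pkl','rb')); g=cv2.imread('pics/w6_raw.png',0)
m=np.zeros_like(g); m[98:126,245:275]=g[98:126,245:275]<200; n,l,st,ce=cv2.connectedComponentsWithStats(m); k=1+np.argmin(np.hypot(*(ce[1:]-[259,112]).T))
F=back(c,ce[k],65)[0]; print('fork hole',ce[k],st[k],F, 'tool',togo(*F,s))
s,c=pickle.load(open('pics/w7.pkl','rb')); im=cv2.imread('pics/w7_raw.png')
u,v=proj(c,[505.8,31,131])[0]; print(u,v); u,v=int(u),int(v)
cr=im[max(v-40,0):v+40,u-50:u+50]; cv2.imwrite('pics/w7c.png',cv2.resize(cr,None,fx=7,fy=7,interpolation=cv2.INTER_CUBIC)); print('crop origin',u-50,max(v-40,0))
E
```

```text
20.1 [440.8  40.5 263. ] [[0.992, -0.13, -0.0], [-0.13, -0.992, 0.0], [-0.0, -0.0, -1.0]] 0.0028317909354104633
fork hole [259.15359477 111.68300654] [250 102  20  20 306] [ 629.21868842 -228.46484153   65.        ] tool [ 67.37992506  -0.60787459 135.3314861 ]
260.9507031379786 113.33173324830572
crop origin 210 73
```

View pics/w7c.png

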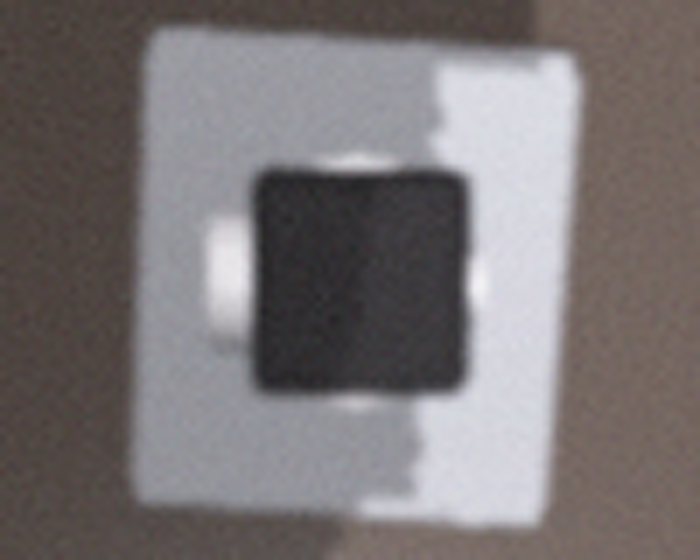

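The handle at crop (253–468, 170–393) is square to the tool, with the button on the left.

```bash
python3 - <<'E'
from h import *; import pickle
s,c=pickle.load(open('pics/w7.pkl','rb')); g=cv2.imread('pics/w7_raw.png',0)
m=np.zeros_like(g); m[85:140,235:290]=g[85:140,235:290]<75; n,l,st,ce=cv2.connectedComponentsWithStats(m)
for k in range(1,n):
    if st[k][4]>300: print(ce[k],st[k])
for q in [(210+360.5/7-.43,73+281.5/7-.43)]:
    P=back(c,q,131)[0]; print(q,P,togo(P[0],P[1],81,s))
E4=back(c,np.array([(253,170),(468,170),(253,393),(468,393)])/7+[209.6,72.6],131); print(E4)
E
```

```text
[260.77242152 112.81502242] [246  97  30  32 892]
(261.07, 112.78428571428572) [506.27867049  30.8255097  131.        ] [ 66.2414825    1.05397767 182.0050336 ]
[[522.25712641  43.04361229 131.        ]
 [518.57733861  14.89957303 131.        ]
 [493.60992563  47.12896817 131.        ]
 [489.83222166  18.22495378 131.        ]]
```

>>> carry_out(hand=[85, 85, 85, 85, 85], translation=[[30, 0, 0], [36, 0.5, 0], [0, 0, 30], [0, 0, 40], [0, 0, 40]], turn=[0, 0, 0, 0, 0], newtons=70)

```text
clock: 20.65
ee_pos: [506.3, 31.5, 151.9]
eef_rot: [[0.992, -0.13, 0.001], [-0.13, -0.992, -0.0], [0.001, 0.0, -1.0]]
contact_force: [1.2, 0.0, 0.2]
gripper_width: 85.1
gripper_force: 0.0
```

>>> carry_out(hand=[60, 60, 60, 60, 60], translation=[[0, 0, 40], [0, 0, 22], [0, 0, 10], [0, 0, 0], [0, 0, 0]], turn=[0, 0, 0, 0, 0])

```text
clock: 21.15
ee_pos: [506.8, 31.4, 82.1]
eef_rot: [[0.992, -0.13, 0.002], [-0.13, -0.992, -0.0], [0.002, 0.0, -1.0]]
contact_force: [0.2, 0.7, -0.0]
gripper_width: 60.0
gripper_force: 0.0
```

>>> carry_out(hand=[25, 25, 25, 25, 25], translation=[[0, 0, 0], [0, 0, 0], [0, 0, 0], [0, 0, 0], [0, 0, 0]], turn=[0, 0, 0, 0, 0])

```text
clock: 21.65
ee_pos: [506.9, 30.8, 82.8]
eef_rot: [[0.992, -0.129, 0.003], [-0.129, -0.992, -0.002], [0.003, 0.001, -1.0]]
contact_force: [-2.9, -4.6, 9.9]
gripper_width: 29.4
gripper_force: 70.0
```

>>> carry_out(hand=[25, 25, 25, 25, 25], translation=[[0, 0, 0], [0, 0, 0], [0, 0, 0], [0, 0, 0], [0, 0, 0]], turn=[0, 0, 0, 0, 0])

```text
clock: 22.15
ee_pos: [506.9, 30.8, 82.9]
eef_rot: [[0.992, -0.129, 0.003], [-0.129, -0.992, -0.002], [0.003, 0.001, -1.0]]
contact_force: [-1.8, -3.9, 9.8]
gripper_width: 29.4
gripper_force: 70.0
```

>>> carry_out(hand=[25, 25, 25, 25, 25], translation=[[0, 0, -3], [0, 0, -6], [0, 0, -10], [0, 0, -15], [0, 0, -15]], turn=[0, 0, 0, 0, 0])

```text
clock: 22.65
ee_pos: [506.0, 31.7, 131.1]
eef_rot: [[0.992, -0.129, -0.0], [-0.129, -0.992, 0.0], [-0.0, -0.0, -1.0]]
contact_force: [-0.7, -0.0, -1.7]
gripper_width: 29.0
gripper_force: 69.7
```

>>> carry_out(hand=[25, 25, 25, 25, 25], translation=[[0, 0, -20], [0, 0, -30], [0, 0, -25], [0, 0, -10], [0, 0, 0]], turn=[0, 0, 0, 0, 0])

```text
clock: 23.15
ee_pos: [506.4, 31.5, 216.2]
eef_rot: [[0.992, -0.13, 0.002], [-0.13, -0.992, -0.0], [0.002, 0.0, -1.0]]
contact_force: [0.4, 0.1, -2.1]
gripper_width: 29.4
gripper_force: 69.8
```

```bash
python3 - <<'E'
from h import *
im=imaging.snapshot('side'); c=imaging.get_calibration('side'); u,v=proj(c,[507,31,180])[0].astype(int); cr=im[max(v-60,0):v+60,u-70:u+70,::-1]
cv2.imwrite('pics/s1.png',cv2.resize(cr,None,fx=5,fy=5,interpolation=cv2.INTER_CUBIC))
s=sensors.state(); print(s['ee_pos'],np.round(s['eef_rot'],3).tolist(),s['gripper_width'],s['contact_force'])
F=np.array([629.2,-228.5]); print(togo(*F,218,s))
E
```

```text
[505.83706365  31.5652046  214.85745123] [[0.992, -0.13, -0.0], [-0.13, -0.992, -0.0], [-0.0, 0.0, -1.0]] 29.48392117401329 [-0.28261586  0.50691203 -3.27095759]
[156.0331115  241.88004006  -3.14875518]
```

View pics/s1.png

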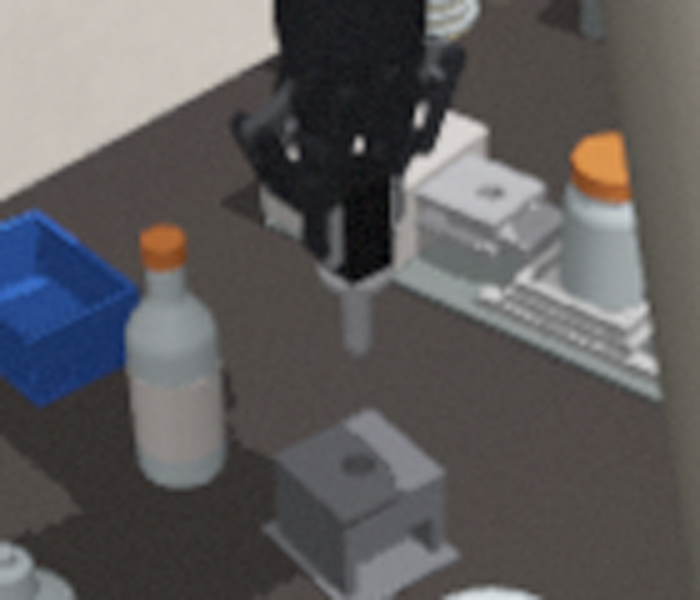

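The pin is out with its balls flush. Carrying it over the fork.

>>> carry_out(hand=[25, 25, 25, 25, 25], translation=[[12, 18, 0], [22, 34, 0], [27, 42, 0], [27, 42, 0], [27, 42, 0]], turn=[0, 0, 0, 0, 0])

```text
clock: 23.7
ee_pos: [597.1, -161.5, 213.1]
eef_rot: [[0.992, -0.13, -0.003], [-0.13, -0.992, 0.001], [-0.003, -0.001, -1.0]]
contact_force: [0.1, 0.8, -2.5]
gripper_width: 29.0
gripper_force: 69.7
```

>>> carry_out(hand=[25, 25, 25, 25, 25], translation=[[22, 34, 0], [14, 21, 0], [5.5, 8.5, 0], [0, 0, 0], [0, 0, 0]], turn=[0, 0, 0, -6, -6.5])

```text
clock: 24.2
ee_pos: [629.6, -227.6, 213.4]
eef_rot: [[0.996, 0.092, -0.003], [0.092, -0.996, 0.002], [-0.002, -0.002, -1.0]]
contact_force: [0.1, -0.5, -1.3]
gripper_width: 29.3
gripper_force: 69.9
```

>>> carry_out(hand=[25, 25, 25, 25, 25], translation=[[0, 0, 20], [0, 0, 25], [0, 0, 5], [0, 0, 0], [0, 0, 0]], turn=[0, 0, 0, 0, 0])

```text
clock: 24.7
ee_pos: [630.3, -228.1, 166.1]
eef_rot: [[0.996, 0.088, 0.001], [0.088, -0.996, -0.001], [0.001, 0.001, -1.0]]
contact_force: [-0.1, 0.5, -1.3]
gripper_width: 29.1
gripper_force: 69.9
```

```bash
python3 - <<'E'
from h import *
s=sensors.state(); print(s['clock'],s['ee_pos'],np.round(s['eef_rot'],4).tolist(),s['gripper_width'])
print(togo(629.8,-228.3,82.9,s))
E
```

```text
24.7 [ 630.27965242 -228.05862281  166.0708455 ] [[0.9961, 0.0883, 0.0011], [0.0883, -0.9961, -0.0006], [0.001, 0.0007, -1.0]] 29.099784782249934
[-0.58380198  0.142549   83.17040775]
```

>>> carry_out(hand=[25, 25, 25, 25, 25], translation=[[-0.5, 0.2, 15], [0, 0, 10], [0, 0, 3], [0, 0, 0], [0, 0, 0]], turn=[0, 0, 0, 0, 0])

```text
clock: 25.2
ee_pos: [629.7, -228.6, 137.8]
eef_rot: [[0.996, 0.088, 0.001], [0.088, -0.996, -0.0], [0.001, 0.001, -1.0]]
contact_force: [0.2, 0.1, -1.7]
gripper_width: 29.3
gripper_force: 69.8
```

```bash
python3 - <<'E'
from h import *
s=sensors.state(); print(togo(629.8,-228.3,82.9,s),s['contact_force'])
E
```

```text
[ 3.88001781e-02 -3.30423473e-01  5.48847187e+01] [ 0.16825498  0.12484174 -1.65777259]
```

>>> carry_out(hand=[25, 25, 25, 25, 25], translation=[[0, 0, 3], [0, 0, 3], [0, 0, 3], [0, 0, 2], [0, 0, 0]], turn=[0, 0, 0, 0, 0])

```text
clock: 25.7
ee_pos: [629.4, -228.4, 125.6]
eef_rot: [[0.996, 0.088, -0.001], [0.088, -0.996, 0.0], [-0.001, -0.0, -1.0]]
contact_force: [-0.4, 0.7, -3.0]
gripper_width: 29.7
gripper_force: 69.9
```

>>> carry_out(hand=[25, 25, 25, 25, 25], translation=[[0, 0, 3], [0, 0, 3], [0, 0, 3], [0, 0, 3], [0, 0, 0]], turn=[0, 0, 0, 0, 0])

```text
clock: 26.2
ee_pos: [629.4, -228.3, 113.5]
eef_rot: [[0.996, 0.088, -0.0], [0.088, -0.996, 0.0], [-0.0, -0.0, -1.0]]
contact_force: [1.5, -0.3, -2.6]
gripper_width: 29.4
gripper_force: 69.9
```

>>> carry_out(hand=[25, 25, 25, 25, 25], translation=[[0, 0, 3], [0, 0, 4], [0, 0, 4], [0, 0, 3], [0, 0, 0]], turn=[0, 0, 0, 0, 0])

```text
clock: 26.7
ee_pos: [629.2, -228.4, 99.4]
eef_rot: [[0.996, 0.088, -0.001], [0.088, -0.996, 0.0], [-0.001, -0.001, -1.0]]
contact_force: [1.1, 1.0, -2.1]
gripper_width: 29.2
gripper_force: 69.9
```

Shank is through all the plates without resistance. Final 16 mm, slowing to the shoulder.

>>> carry_out(hand=[25, 25, 25, 25, 25], translation=[[0, 0, 4], [0, 0, 4], [0, 0, 4], [0, 0, 2], [0, 0, 0]], turn=[0, 0, 0, 0, 0])

```text
clock: 27.2
ee_pos: [629.2, -228.5, 85.6]
eef_rot: [[0.996, 0.088, -0.001], [0.088, -0.996, 0.0], [-0.001, -0.0, -1.0]]
contact_force: [-0.3, -0.4, -2.0]
gripper_width: 29.3
gripper_force: 69.9
```

>>> carry_out(hand=[25, 25, 25, 25, 25], translation=[[0, 0, 1], [0, 0, 1], [0, 0, 1], [0, 0, 0], [0, 0, 0]], turn=[0, 0, 0, 0, 0])

```text
clock: 27.7
ee_pos: [629.5, -228.5, 83.1]
eef_rot: [[0.996, 0.088, -0.0], [0.088, -0.996, -0.0], [-0.0, 0.0, -1.0]]
contact_force: [-0.1, 0.3, -1.8]
gripper_width: 29.4
gripper_force: 69.9
```

>>> carry_out(hand=[25, 25, 25, 25, 25], translation=[[0, 0, 0.7], [0, 0, 0.7], [0, 0, 0.5], [0, 0, 0], [0, 0, 0]], turn=[0, 0, 0, 0, 0])

```text
clock: 28.2
ee_pos: [629.6, -228.6, 82.9]
eef_rot: [[0.996, 0.088, 0.001], [0.088, -0.996, -0.001], [0.001, 0.001, -1.0]]
contact_force: [-3.1, 0.5, 8.9]
gripper_width: 29.3
gripper_force: 71.0
```

Shoulder seated. Letting go.

>>> carry_out(hand=[60, 60, 60, 60, 60], translation=[[0, 0, 0], [0, 0, 0], [0, 0, 0], [0, 0, 0], [0, 0, 0]], turn=[0, 0, 0, 0, 0])

```text
clock: 28.7
ee_pos: [629.5, -228.5, 81.1]
eef_rot: [[0.996, 0.088, -0.0], [0.088, -0.996, -0.0], [-0.0, 0.0, -1.0]]
contact_force: [-0.2, -0.5, 0.1]
gripper_width: 59.9
gripper_force: 0.0
```

>>> carry_out(hand=[60, 60, 60, 60, 60], translation=[[0, 0, -10], [0, 0, -30], [0, 0, -40], [0, 0, -40], [0, 0, -30]], turn=[0, 0, 0, 0, 0])

```text
clock: 29.2
ee_pos: [629.7, -228.6, 235.0]
eef_rot: [[0.996, 0.088, 0.003], [0.088, -0.996, -0.002], [0.003, 0.002, -1.0]]
contact_force: [0.7, -0.3, -0.1]
gripper_width: 60.2
gripper_force: 0.0
```

>>> carry_out(hand=[60, 60, 60, 60, 60], translation=[[-30, 0, 0], [-36, 0, 0], [0, 0, 0], [0, 0, 0], [0, 0, 0]], turn=[0, 0, 0, 0, 0])

```text
clock: 29.7
ee_pos: [564.5, -234.4, 231.7]
eef_rot: [[0.996, 0.088, 0.001], [0.088, -0.996, -0.001], [0.001, 0.001, -1.0]]
contact_force: [-0.6, 0.2, 0.2]
gripper_width: 60.2
gripper_force: 0.0
```

```bash
python3 look.py w8; python3 - <<'E'
from h import *; import pickle
im=imaging.snapshot('side')[:,:,::-1]; c=imaging.get_calibration('side'); u,v=proj(c,[600,-229,90])[0].astype(int)
a=cv2.resize(im[v-40:v+40,u-40:u+50],None,fx=4.4,fy=4.4,interpolation=cv2.INTER_CUBIC)
b=cv2.imread('pics/w8_raw.png')[:350,80:]; b=cv2.resize(b,(int(b.shape[1]*a.shape[0]/350),a.shape[0]))
o=np.hstack([a,b]); print(o.shape); cv2.imwrite('pics/final.png',o)
E
```

```text
29.7 [ 564.5 -234.4  231.7] [[0.996, 0.088, 0.001], [0.088, -0.996, -0.001], [0.001, 0.001, -1.0]] 0.011954414747545779
(352, 830, 3)
```

View pics/final.png

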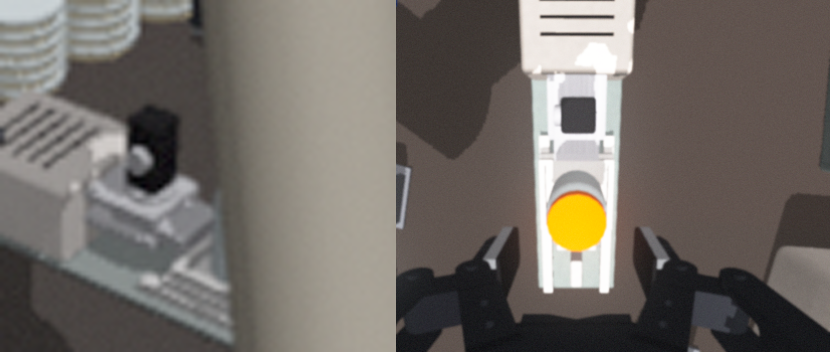

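The pin stands in the fork at (577,115) with its flange down and its button out, and the jar is upright in the seat at (577,220). Nothing is touched, so I'm handing in.

```bash
python3 -c "
from bench import bot; print(bot.close_job())"
```

```text
the job is handed in; nothing more can be done
None
```

I loaded the jar, pushed the carriage home, locked the pin through fork and tongue, and handed the job in at about 30 s; no verdict came back, but the last pictures showed the jar upright on the seat and the pin seated with its button out.

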